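# Build up a polishing wheel on its arbor stand

## Task

Build up the polishing wheel on the upright post of the arbor stand, threading each part over the post so that it lies flat on the one below: first the large metal flange, then the felt wheel, then the small metal flange, and last the domed hub cap. The felt wheel is still held in the gluing jig: swing the jig's clamp arm up and over until it stays open by itself before you take the wheel out, and leave it open. Let go of everything, and do not disturb the dental cast or the jar.

Things in the scene. Friction and masses are not known exactly. Their poses are not given: they have to be found in the camera images.
- stand: Dark steel arbor stand, fixed. Round foot 96 mm across, 10 mm high; on it a shoulder 40 mm across, its flat top 24 mm above the bench; from its centre a bright upright post 10 mm in diameter, the last 6 mm tapering to 4 mm, tip 82 mm above the bench. Origin: on the axis of the post, at bench level. Axes: z up; it is round, so its yaw means nothing.
- flange_large: Large flange: loose flat aluminium ring, 60 mm outside diameter, 10 mm thick, bore 15 mm, about 80 g. Lies flat on the bench. Origin: centre of its underside. Axes: z up; it is round, so its yaw means nothing.
- felt_wheel: Felt polishing wheel: loose cream-coloured rigid ring, 68 mm outside diameter, 22 mm thick, bore 15 mm, about 60 g. At the start it lies flat on the jig's base plate (underside 12 mm above the bench) under the clamp arm's foot. Origin: centre of its underside. Axes: z up; it is round, so its yaw means nothing.
- flange_small: Small flange: loose flat aluminium ring, 44 mm outside diameter, 10 mm thick, bore 15 mm, about 50 g. Lies flat on the bench. Origin: centre of its underside. Axes: z up; it is round, so its yaw means nothing.
- hub_cap: Hub cap: loose steel cylinder with a domed top, 30 mm in diameter, 28 mm high, about 60 g. It has a blind bore of 15 mm, 18 mm deep, in its underside, which goes over the end of the post. Stands upright, bore down. Origin: centre of its underside. Axes: z up; it is round, so its yaw means nothing.
- jig: Gluing jig, fixed: grey base plate 180 mm (x) by 90 mm (y), 12 mm thick. Two dark cheeks, 58 mm high, carry the hinge of the clamp arm; hinge axis along jig y through x=+60, z=47 mm. The wheel lies at about x=-30, y=0 (2 mm either way). Origin: centre of the underside; x from wheel to hinge, away from the robot within 20 degrees; z up.
- clamp (a joint): Clamp arm angle, rad. About 0: closed, arm level along jig -x, rubber foot on the wheel. Grows as the arm swings up and over; 1.57 is upright; stop at 1.95. Arm: steel, 14 mm wide, 135 mm long. It pulls shut with 1 to 2 N at the handle and falls shut if let go below about 1.6; beyond, it drops back on its stop and stays open.
- clamp_handle (a point): Grip point on the axis of the handle: black round bar 12 mm thick, along jig y, sticking out to jig +y from the free end of the arm, bare for 50 mm. The point is 40 mm beside the arm middle line; closed, at jig x=-75, y=+40, z=53 mm (135 mm before, 6 mm above the hinge axis). It swings in a circle about the hinge; the bar rolls between the fingers of an upright gripper.
- dental_cast: Bystander: plaster dental cast with a reddish gum ridge and white teeth, 56 x 60 mm, about 35 mm high, loose. Leave alone. Origin: centre of its underside, z up.
- paste_jar: Bystander: amber glass jar of polishing paste with a white cap, 56 mm in diameter, 62 mm high, loose. Leave alone. Origin: centre of its underside, z up.
Not all that is in view belongs to the job. Several things look just like the hub_cap: the one meant starts farthest to the robot's right.

How it is judged (in metres and radians):
On the way, in this order (a step that is already met when the one before it is completed fails the run):
1. the large flange lies flat on the post at its place in the stack (horizontal distance between flange_large and stand below 0.006 m and z of flange_large in the frame of stand between 0.02 and 0.028 m and angle between flange_large's own z axis and vertical below 0.12 rad), for 0.2 s.
2. the felt wheel lies flat on the post at its place in the stack (horizontal distance between felt_wheel and stand below 0.006 m and z of felt_wheel in the frame of stand between 0.03 and 0.038 m and angle between felt_wheel's own z axis and vertical below 0.12 rad), for 0.2 s.
3. the small flange lies flat on the post at its place in the stack (horizontal distance between flange_small and stand below 0.006 m and z of flange_small in the frame of stand between 0.052 and 0.06 m and angle between flange_small's own z axis and vertical below 0.12 rad), for 0.2 s.
4. the hub cap lies flat on the post at its place in the stack (horizontal distance between hub_cap and stand below 0.006 m and z of hub_cap in the frame of stand between 0.062 and 0.07 m and angle between hub_cap's own z axis and vertical below 0.12 rad), for 0.2 s.
At the end, for the whole second after the job is handed in: Threaded on the stand's post from the bottom up: large flange, felt wheel, small flange, hub cap; each within 6 mm of the post's axis, its underside within 4 mm of 24, 34, 56 and 66 mm above the bench, upright within 0.12 rad, at rest and released. The clamp arm stands open (joint above 1.6 rad) (all of step 1 and all of step 2 and all of step 3 and all of step 4 and linear speed of each of flange_large, felt_wheel, flange_small, hub_cap below 0.02 m/s and contact force between the fingers and flange_large below 0.1 N and contact force between the fingers and felt_wheel below 0.1 N and contact force between the fingers and flange_small below 0.1 N and contact force between the fingers and hub_cap below 0.1 N and value of joint clamp above 1.6 rad); the robot touches nothing.
It fails at once if the felt wheel is pulled out (moved over 20 mm) while the clamp arm is not open (distance of felt_wheel from where it was at the start of the episode above 0.02 m and value of joint clamp below 1.3 rad).
It fails at once if the dental cast is moved over 20 mm (distance of dental_cast from where it was at the start of the episode above 0.02 m).
It fails at once if the jar is moved over 20 mm (distance of paste_jar from where it was at the start of the episode above 0.02 m).
It also fails if it takes over 115 s, if anything falls off the work surface, if the arm or the gripper's body presses on something with over 40 N, if the wrist force passes 120 N, or if a joint passes its speed limit or range.

## Robot

A 6-joint arm with a two-finger parallel gripper is mounted at the origin on the work surface. World frame = base frame: x ahead of the robot, y to its left, z up, the work surface at z = 0. Lengths are in mm, angles in rad, forces in N, time in s.
With the tool pointing down it reaches from about 300 to 825 mm from the base axis. Payload 5.4 kg.
Tool frame: the origin (TCP) lies on the mounting face of the last link; the fingertips stand 190 mm ahead of it and the grasp point (between the pads) lies ahead of it (arm.tcp_to_grasp is the z of the grasp point in the tool frame, in mm); z points along the fingers, y is the line along which they close (so a half turn about z gives the same grasp; the last joint's range is limited). The gripper opens to 92 mm and grips with 3 to 60 N. Pads are 20 mm wide; open, the fingers measure 128 mm over their backs; the gripper's body (75 mm by 189 mm) begins 69 mm behind the grasp point.
Start: joints at [-1.535, 0.158, 1.597, -0, 1.386, -0.21], TCP at [139.893, -557.707, 404.701] pointing down, gripper open.
Joint ranges: [-2.91, 2.91], [-0.94, 2.29], [0.18, 2.7], [-1.29, 4.43], [0.17, 2.64], [-3, 3]. Speed limits (rad/s): [2.57, 2.57, 3.14, 3.14, 3.14, 3.14].

## Interface

Orientations are given as a rotation vector (axis times angle).
In Python, from plant import arm, imaging, sign_off, finder gives the robot as it stands. The module is installed in compiled form; this text tells all that it offers.
- The arm moves only by the shell command python3 -m creep 'ROWS' [FORCE]. ROWS is a JSON object of lists of equal length, an entry for each row: "gripper": the closure, from 0 (fully open) to 1 (shut); "slide": the shift along the world's x, y, z in mm, a list of three; "dr": the turn, a rotation vector about the world's x, y, z in rad, a list of three. A call has 1 to 10 rows; each row shifts and turns the commanded pose from where the row before left it; what a row does not reach is not made up. A row lasts 1/8 s, in which the tool goes at most 62.5 mm and 10.7 degrees, less where a joint would pass 70% of its speed; a pose out of reach is approached as far as the arm can. A call is refused whole if a number of a shift passes 62.5 or a number of a turn 0.188, either way. A call with a gripper value outside its range is refused whole. The fingers move at their own pace and stop on an object; FORCE is the grip in N (left out, the last holds). Time passes only in rows, so rows that do not move let the fingers close. It gives the time, the measured TCP pose, the force, the opening and the grip force at its end, in the units of the state.
- arm.state(): the state, without advancing time (a new reading comes with each control period).
- imaging.get_image(name): name is "scene" or "top" or "wrist"; returns the picture (420x560x3 uint8, red, green, blue); there is no depth.
- imaging.get_calibration(name): a dict with "fov_y" (degrees; the focal length in pixels is half the picture's height over the tangent of half this angle, whatever the lens; pixels are square), "cx", "cy" (the principal point, pixels), "R" (3x3) and "t" (3): a world point X has camera coordinates R X + t. Camera axes: x right, y down, z forward; pixel columns grow to the right and rows downward; lengths in mm; the calibration is good to about 2 mm. A picture is of the moment at which its call begins: read the wrist's pose just before it. get_calibration takes no time and is no camera call; for the wrist camera it gives the pose at the moment of the call.
- sign_off(): hands the job in; it is judged then, once.
Trained networks look in the newest picture that a camera, given by its name, has taken for a name from the list of things; names that differ only in an ending like _2 or _b are one class to them, and where a whole thing is asked for, a point or a joint stands for the part that bears it (a point fixed in the world has none). Each returns a list of dicts, best first, with "p" (0 to 1); they miss things now and then, are a little off and sometimes report something else, mostly with a low value. They report only what shows in the picture. A call takes as long as a camera call. They do not tell look-alikes from the thing itself.
- finder.find_in(camera, label): "rect" ([left, top, width, height] in pixels, round what is visible of it).
- finder.silhouettes(camera, label): "region" (420x560 bool, what is visible of it) and "rect" ([left, top, width, height] in pixels, round what is visible of it).
- finder.spot_point(camera, label): "centre" ([column, row] in pixels: a listed point, or the origin of a listed thing).
The state is a dict: "time": time; "q": joint angles; "joint_velocities": joint speeds; "joint_efforts": joint torques, N m; "position": TCP position; "tool_rot": TCP orientation; "force": force on the tool from outside, world axes, zero at the start; "wrist_torque": the same for the moment, N m; "finger_gap": finger opening in mm; "finger_force": force on a finger pad.
Only numpy, scipy, OpenCV 4.12 (cv2) and the standard library are available. Lean on these libraries where they do the work, as an engineer would, in place of code of your own. Each camera call takes 0.05 s, during which the arm holds its last target. There are 200 camera calls.

## Working session

There is one attempt and no reset: what is moved stays moved. The work goes in short steps, Python scripts to look and compute and a shell command to move; the robot and the scene stay as the last step left them, time stands still between calls to the robot, and variables do not carry over. Pictures are saved under pics/ and viewed, at most 14 in all, crops included, and the job is handed in when it is done.

```bash
ls; mkdir -p pics
cat > h.py <<'E'
import numpy as np, cv2
from plant import arm, imaging, sign_off, finder
def cal(n):
    c=imaging.get_calibration(n); f=210/np.tan(np.radians(c["fov_y"])/2)
    return f,c["cx"],c["cy"],np.array(c["R"]),np.array(c["t"])
def ray(n,px,z,c=None):
    f,cx,cy,R,t=c or cal(n)
    d=R.T@np.array([(px[0]-cx)/f,(px[1]-cy)/f,1]); o=-R.T@t
    return o+d*(z-o[2])/d[2]
def proj(n,X,c=None):
    f,cx,cy,R,t=c or cal(n); p=R@np.array(X,float)+t
    return np.array([cx+f*p[0]/p[2],cy+f*p[1]/p[2]])
def snap(n,fn=None):
    im=imaging.get_image(n)
    if fn: cv2.imwrite("pics/"+fn,im[:,:,::-1])
    return im
E
python3 - <<'E'
from h import *
s=arm.state(); print(arm.tcp_to_grasp,s["position"],s["tool_rot"],s["time"],s["finger_gap"])
a=snap("top"); b=snap("scene")
cv2.imwrite("pics/a.png",a[:,:,::-1]);cv2.imwrite("pics/b.png",b[:,:,::-1])
for n in("top","scene"):
    f,cx,cy,R,t=cal(n); print(n,f,(-R.T@t).round(),R.round(2).tolist())
for l,z in (("stand",0),("flange_large",0),("felt_wheel",12),("flange_small",0),("hub_cap",0),("jig",0),("clamp_handle",53),("dental_cast",0),("paste_jar",0)):
    for r in finder.spot_point("top",l):
        if r["p"]>.2: print(l,round(r["p"],2),np.round(r["centre"]),ray("top",r["centre"],z).round(1))
E
```

```text
pics
171.4 [ 139.86353351 -557.44613397  403.73437491] [-3.11602904e+00 -3.84841643e-01 -2.68520378e-04] 0.0 91.64289647947399
top 498.91202891758167 [ 472.  -11. 1226.] [[-0.03, -1.0, -0.02], [-1.0, 0.03, -0.05], [0.05, 0.02, -1.0]]
scene 403.18594186666394 [988. 358. 698.] [[-0.6, 0.8, -0.01], [0.59, 0.43, -0.68], [-0.54, -0.42, -0.73]]
stand 0.74 [286. 204.] [544.9   9.9   0. ]
stand 0.65 [400. 167.] [ 627.3 -274.5    0. ]
flange_large 0.66 [444. 265.] [ 385.7 -370.8    0. ]
felt_wheel 0.65 [284. 205.] [541.2  13.9  12. ]
flange_small 0.59 [386. 242.] [ 445.1 -232.6    0. ]
hub_cap 0.73 [147. 183.] [607.4 352.6   0. ]
hub_cap 0.67 [150. 213.] [532.6 347.3   0. ]
hub_cap 0.64 [147. 157.] [673.  352.6   0. ]
hub_cap 0.59 [177. 170.] [636.1 277.    0. ]
jig 0.77 [282. 196.] [565.9  17.5   0. ]
clamp_handle 0.64 [279. 232.] [476.1  26.8  53. ]
dental_cast 0.73 [148. 270.] [390.8 353.7   0. ]
paste_jar 0.77 [198. 235.] [473.8 228.4   0. ]
```

View pics/a.png

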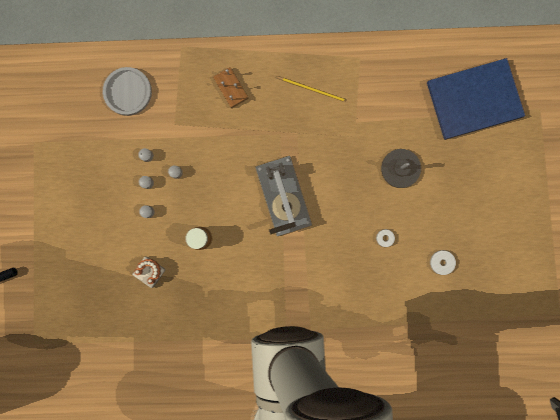

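View pics/b.png

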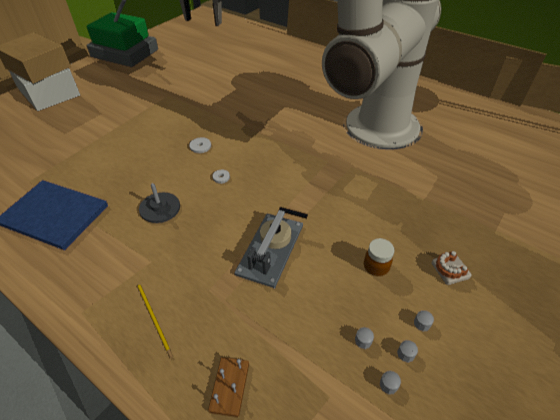

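The top view shows the large flange at (443,263), the small flange at (386,238), the stand at (402,168) and the jig at (283,200) with its handle at (283,228). Four things could be the hub cap: (145,155), (145,182), (146,212) and (175,171). The one farthest to the robot's right is (175,171). Next I'll measure more exactly.

Run:
```python
from h import *
im=snap("top")
cv2.imwrite("pics/c.png",cv2.resize(im[130:245,120:320,::-1],(800,460),interpolation=cv2.INTER_CUBIC))
ims=snap("scene")
for cam in("top","scene"):
  for l,z in (("flange_large",10),("flange_small",10),("stand",10),("felt_wheel",34),("hub_cap",14)):
    for r in finder.silhouettes(cam,l):
        if r["p"]<.3: continue
        c,_=cv2.findContours(r["region"].astype(np.uint8),0,1); c=max(c,key=cv2.contourArea)
        h=cv2.convexHull(c).reshape(-1,2)
        W=np.array([ray(cam,p,z)[:2] for p in h],np.float32)
        print(cam,l,round(r["p"],2),r["rect"],"minarea",np.round(cv2.minEnclosingCircle(W)[0],1),round(cv2.minEnclosingCircle(W)[1],1))
for cam in("top","scene"):
  for l,z in (("clamp_handle",53),("clamp",50)):
    for r in finder.silhouettes(cam,l)[:1]: print(l,r["p"],r["rect"])
    for r in finder.spot_point(cam,l)[:1]: print(l,cam,r["p"],r["centre"],ray(cam,r["centre"],z).round(1))
```

```text
top flange_large 0.78 [430.1, 250.7, 25.4, 24.2] minarea [ 392.7 -364.7] 30.1
top felt_wheel 0.63 [272.9, 192.8, 28.2, 27.4] minarea [534.8  16.3] 31.5
top hub_cap 0.7 [137.4, 147.4, 17.3, 11.5] minarea [675.6 351.6] 19.1
top hub_cap 0.68 [432.1, 251.8, 24.2, 20.4] minarea [ 393.8 -364.1] 29.3
top hub_cap 0.64 [173.3, 166.1, 7.2, 12.0] minarea [631.9 279.5] 17.3
top hub_cap 0.58 [138.7, 205.2, 17.9, 11.6] minarea [536.9 350.3] 20.1
top hub_cap 0.45 [139.9, 173.1, 14.0, 15.7] minarea [607.9 351.7] 18.1
scene flange_large 0.61 [193.2, 139.0, 19.0, 14.8] minarea [ 403.4 -358.9] 34.8
scene flange_large 0.59 [136.9, 180.8, 39.8, 45.7] minarea [ 621.  -282.5] 69.6
scene flange_small 0.74 [210.3, 168.0, 19.0, 13.1] minarea [ 461.2 -222.4] 25.0
scene stand 0.68 [140.2, 184.3, 34.9, 40.8] minarea [ 623.5 -283.3] 66.4
scene felt_wheel 0.7 [258.8, 219.1, 33.8, 30.6] minarea [547.4  21.8] 38.7
scene hub_cap 0.91 [396.7, 343.8, 19.6, 20.6] minarea [612.6 351.4] 20.7
scene hub_cap 0.88 [353.9, 330.0, 20.7, 18.4] minarea [635.7 280.4] 19.7
scene hub_cap 0.63 [382.2, 369.6, 18.0, 24.6] minarea [679.3 351.9] 20.0
scene hub_cap 0.61 [416.7, 310.7, 18.5, 23.8] minarea [539.3 351.3] 21.8
clamp_handle 0.82 [269.9, 169.2, 23.4, 65.2]
clamp_handle top 0.64 [274.2, 230.3] [480.6  38.   53. ]
clamp 0.86 [270.3, 168.1, 23.4, 66.4]Traceback (most recent call last):
  File "<stdin>", line 16, in <module>
ValueError: it knows: clamp_handle, dental_cast, felt_wheel, flange_large, flange_small, hub_cap, jig, paste_jar, stand
```

View pics/c.png

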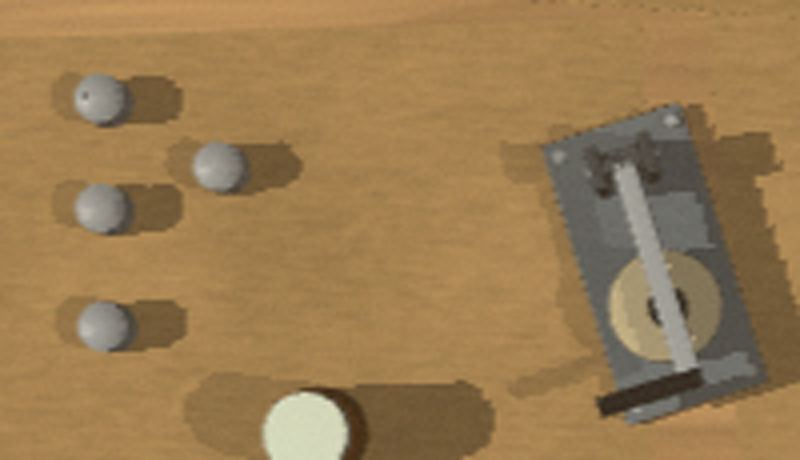

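The close crop confirms the target cap at full-image (175,172). It stands alone, to the right of the column of three. The jig's plate corners are visible, the handle bar runs from (270,232) to (295,225), and the wheel centre is at about (287,206).

```bash
python3 -m creep '{"gripper":[0,0,0,0,0,0,0],"slide":[[42,32,-10],[42,32,-10],[42,32,-10],[42,32,-10],[42,32,-10],[42,32,-10],[0,0,0]],"dr":[[0,0,0],[0,0,0],[0,0,0],[0,0,0],[0,0,0],[0,0,0],[0,0,0]]}' 20
python3 - <<'E'
from h import *
cs=[(256.25,166.5),(290,155.75),(311.25,225),(278,235.75)]
W=np.array([ray("top",p,12)[:2] for p in cs]); print(W.round(1)); c=W.mean(0)
ax=(W[0]+W[1]-W[2]-W[3]);ax/=np.linalg.norm(ax);ay=np.array([-ax[1],ax[0]])
print("jig",c,"yaw",np.arctan2(ax[1],ax[0]),"wheel",c-30*ax,ray("top",(286.75,206.5),34),"handle",c-75*ax+40*ay)
print("bar ends",ray("top",(270.5,232),53),ray("top",(294.5,224.5),53),"stand rim",ray("top",(402,168),10))
c=cal("wrist"); s=arm.state(); print(s["position"],s["tool_rot"]); im=snap("wrist","w1.png")
for l,z in(("flange_large",0),("stand",0)):
  for r in finder.spot_point("wrist",l): print(l,r["p"],r["centre"],ray("wrist",r["centre"],z,c))
  for r in finder.silhouettes("wrist",l): print(l,r["p"],r["rect"])
print("grasp axis proj", proj("wrist",np.array(s["position"])-[0,0,171.4],c))
E
```

```text
time: 2.17
position: [393.7, -363.3, 343.8]
tool_rot: [-3.115, -0.393, 0.001]
force: [-0.2, -0.2, 0.9]
finger_gap: 92.1
finger_force: 0.0
[[638.3  79.7]
 [662.3  -3.8]
 [491.4 -50.7]
 [467.5  30.8]]
jig [564.87438779  13.98133387] yaw 0.27330106440222973 wheel [535.98783332   5.88399044] [536.85305498   7.22651166  34.        ] handle [481.86154371  32.25338128]
bar ends [476.88340529  46.7587479   53.        ] [492.9619772  -10.12458087  53.        ] stand rim [ 624.22441501 -275.9110154    10.        ]
[ 393.73351831 -363.31492678  343.75187634] [-3.11492331e+00 -3.92639955e-01  6.90773962e-04]
flange_large 0.97 [279.9, 196.6] [ 394.71167737 -365.59728461    0.        ]
flange_large 0.65 [246.1, 166.6, 66.9, 66.8]
grasp axis proj [277.54910009 276.17105351]
```

View pics/w1.png

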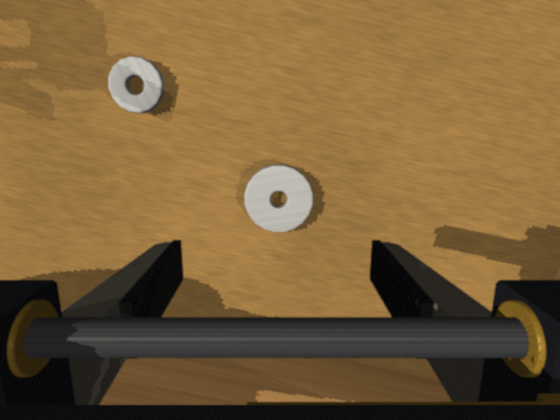

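The wrist view shows the large flange centred between the fingers at (279,199) and the small flange at (135,84). The flange is at about (394,-365), within 2 mm of the tool axis, so I'll go down and grip.

```bash
python3 -m creep '{"gripper":[0,0,0,0,0,0.5,0.5,0.5,0.5],"slide":[[0,-1.5,-50],[0,0,-50],[0,0,-40],[0,0,-11],[0,0,0],[0,0,0],[0,0,0],[0,0,0],[0,0,0]],"dr":[[0,0,0],[0,0,0],[0,0,0],[0,0,0],[0,0,0],[0,0,0],[0,0,0],[0,0,0],[0,0,0]]}' 20
python3 - <<'E'
from h import *
s=arm.state();c=cal("wrist");snap("wrist","w2.png")
for p in [(278.5,199)]: pass
print(s["position"],s["finger_gap"],s["finger_force"],s["force"])
E
```

```text
time: 3.55
position: [392.1, -367.3, 194.3]
tool_rot: [3.118, 0.385, 0.0]
force: [-0.4, 1.1, 4.1]
finger_gap: 58.5
finger_force: 20.0
[ 392.07745032 -367.25205747  194.3393006 ] 58.502639303436446 20.00097710173577 [-0.44497144  1.12382142  4.12289022]
```

```bash
python3 -m creep '{"gripper":[0.5,0.5,0.5,0.5,0.5,0.5,0.5],"slide":[[0,0,40],[0,0,60],[0,0,20],[50,22,0],[50,22,0],[50,22,0],[0,0,0]],"dr":[[0,0,0],[0,0,0],[0,0,0],[0,0,0],[0,0,0],[0,0,0],[0,0,0]]}' 20
python3 - <<'E'
from h import *
c=cal("wrist"); s=arm.state(); print(s["position"],s["tool_rot"],s["finger_gap"],-c[3].T@c[4]); im=snap("wrist","w3.png")
for l,z in(("flange_large",0),("stand",0)):
  for r in finder.spot_point("wrist",l): print(l,r["p"],r["centre"],ray("wrist",r["centre"],z,c))
E
```

```text
time: 4.47
position: [544.3, -299.2, 313.1]
tool_rot: [-3.117, -0.392, -0.001]
force: [-0.6, 0.0, -1.7]
finger_gap: 58.4
finger_force: 20.0
[ 544.27443855 -299.1618261   313.11837048] [-3.11672995e+00 -3.91852366e-01 -8.10322959e-04] 58.369620169151034 [ 608.73316259 -282.36535791  293.04983831]
flange_large 0.76 [272.3, 253.9] [ 502.63498763 -306.16254049    0.        ]
stand 0.91 [267.5, 90.7] [ 628.22659237 -270.71769601    0.        ]
```

View pics/w3.png

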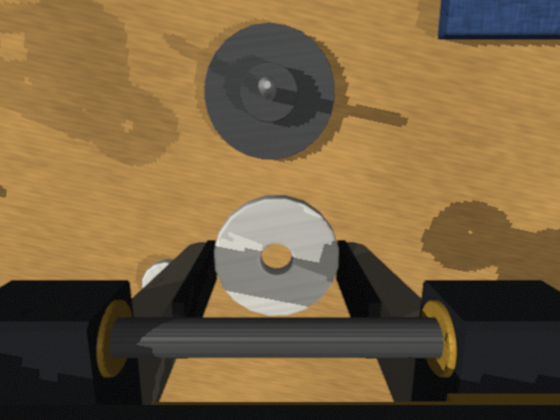

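The stand's foot disc is centred at (270,91) with the post tip at (265,86). The held flange has its top face centred at about (276.5,254).

Run:
```python
from h import *
c=cal("wrist"); s=arm.state(); P=np.array(s["position"])
print("foot",ray("wrist",(270,91),10,c),"tip",ray("wrist",(265,86.5),82,c),"R",c[3].round(3).tolist())
print("flange",ray("wrist",(276.5,255),128.8,c)-P, "pads mid exp", 0)
```

```text
foot [ 624.55993966 -275.49425952   10.        ] tip [ 621.41256077 -274.68118465   82.        ] R [[0.243, -0.97, -0.0], [-0.942, -0.236, 0.237], [-0.23, -0.057, -0.971]]
flange [   4.65428592    1.34885045 -184.35476494] pads mid exp 0
```

```bash
python3 -m creep '{"gripper":[0.5,0.5,0.5,0.5],"slide":[[37,11,0],[37,11.5,0],[0,0,-30],[0,0,0]],"dr":[[0,0,0],[0,0,0],[0,0,0],[0,0,0]]}' 20
python3 - <<'E'
from h import *
c=cal("wrist"); s=arm.state(); print(s["position"],s["finger_gap"]); im=snap("wrist")
cv2.imwrite("pics/w4.png",cv2.resize(im[180:330,190:370,::-1],(720,600),interpolation=cv2.INTER_CUBIC))
E
```

```text
time: 5.12
position: [614.1, -278.8, 280.6]
tool_rot: [-3.114, -0.383, 0.008]
force: [-1.2, -0.3, -0.8]
finger_gap: 58.7
finger_force: 20.0
[ 614.1297251  -278.84528261  280.58963378] 58.69837039838095
```

View pics/w4.png

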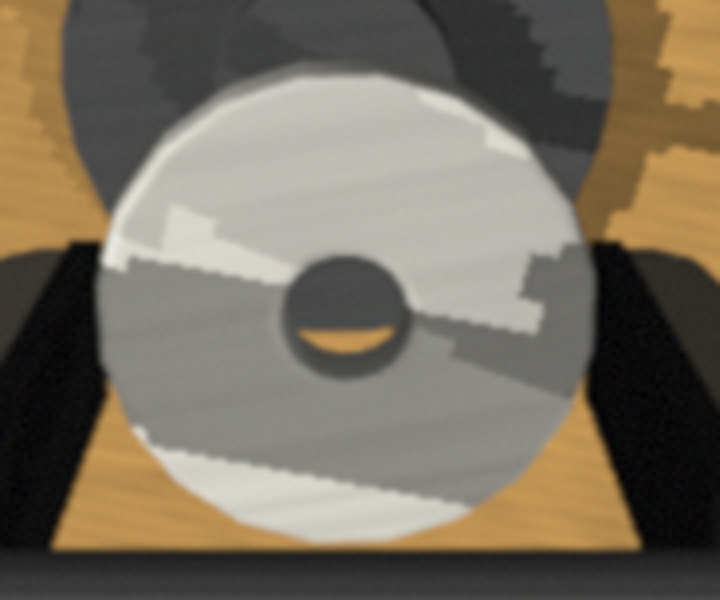

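The flange hides the post. The bore at full-image (276.6,258) shows the foot and the bench, so the post lies further ahead. I'll work out how far.

Run:
```python
from h import *
c=cal("wrist"); s=arm.state(); P=np.array(s["position"]);print(P)
print("flange",ray("wrist",(276.7,257.5),96.3,c), "foot left/right", ray("wrist",(205.5,192),10,c),ray("wrist",(343,192),10,c))
for X in((623.5,-275.3,82),(621.4,-274.7,82)): print(proj("wrist",X,c))
```

```text
[ 614.56068367 -279.24015968  282.43237074]
flange [ 617.00056168 -278.1612137    96.3       ] foot left/right [ 619.57027006 -226.63962458   10.        ] [ 642.60139289 -319.01701235   10.        ]
[274.35008298 234.37450006]
[272.21847483 237.91934883]
```

```bash
python3 -m creep '{"gripper":[0.5,0.5,0.5],"slide":[[6,3,0],[0,0,0],[0,0,0]],"dr":[[0,0,0],[0,0,0],[0,0,0]]}' 20
python3 - <<'E'
from h import *
c=cal("wrist"); s=arm.state(); print(s["position"],s["finger_gap"]); im=snap("wrist")
cv2.imwrite("pics/w5.png",cv2.resize(im[220:295,225:325,::-1],(400,300),interpolation=cv2.INTER_CUBIC))
E
```

```text
time: 5.55
position: [622.0, -275.9, 284.6]
tool_rot: [3.117, 0.385, 0.001]
force: [0.5, -0.9, -1.3]
finger_gap: 58.4
finger_force: 20.0
[ 621.99637001 -275.88185286  284.60461241] 58.43300457247054
```

View pics/w5.png

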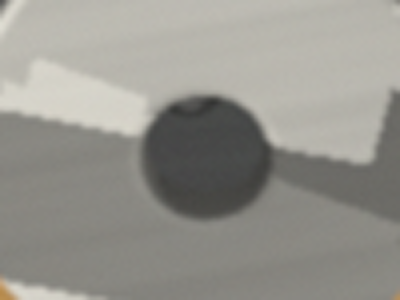

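Run:
```python
from h import *
c=cal("wrist"); s=arm.state(); P=np.array(s["position"]);zb=P[2]-193.8
b=ray("wrist",(276.5,258.5),zb+10,c); t=ray("wrist",(273.2,242.5),82,c); print(P,b,t,t-b)
print("lower edge tip ray",ray("wrist",(273.2,247),82,c))
```

```text
[ 621.92288183 -275.85166594  284.33529204] [ 625.42108988 -274.98687144  100.53529204] [ 626.62218384 -272.96642116   82.        ] [  1.20109396   2.02045028 -18.53529204]
lower edge tip ray [ 624.24164348 -273.55776457   82.        ]
```

```bash
python3 -m creep '{"gripper":[0.5,0.5,0.5,0.5,0.5],"slide":[[1,2,0],[0,0,-12],[0,0,-18],[0,0,-20],[0,0,0]],"dr":[[0,0,0],[0,0,0],[0,0,0],[0,0,0],[0,0,0]]}' 20
```

```text
time: 6.22
position: [622.1, -273.2, 230.4]
tool_rot: [-3.115, -0.385, 0.005]
force: [-0.1, 0.2, -0.4]
finger_gap: 58.4
finger_force: 20.0
```

```bash
python3 -m creep '{"gripper":[0.5,0.5,0.5,0.5],"slide":[[0,0,-10],[0,0,-4],[0,0,0],[0,0,0]],"dr":[[0,0,0],[0,0,0],[0,0,0],[0,0,0]]}' 20
```

```text
time: 6.72
position: [623.0, -273.8, 220.2]
tool_rot: [3.117, 0.385, 0.001]
force: [-0.9, -0.7, -0.8]
finger_gap: 58.5
finger_force: 20.0
```

```bash
python3 -m creep '{"gripper":[0.5,0,0,0,0,0,0,0,0],"slide":[[0,0,-1],[0,0,0],[0,0,0],[0,0,0],[0,0,40],[0,0,50],[-10,0,30],[-50,-12,10],[0,0,0]],"dr":[[0,0,0],[0,0,0],[0,0,0],[0,0,0],[0,0,0],[0,0,0],[0,0,0],[0,0,0],[0,0,0]]}' 20
python3 - <<'E'
from h import *
c=cal("wrist"); s=arm.state(); print(s["position"],s["finger_gap"],s["force"]); im=snap("wrist")
cv2.imwrite("pics/w6.png",cv2.resize(im[0:210,140:420,::-1],(560,420)))
E
```

```text
time: 7.85
position: [560.9, -286.3, 349.4]
tool_rot: [3.118, 0.382, -0.001]
force: [-0.1, -0.5, 0.5]
finger_gap: 91.7
finger_force: 0.0
[ 560.90732918 -286.25695429  349.40987017] 91.65453708497743 [-0.13128704 -0.51573669  0.49357801]
```

View pics/w6.png

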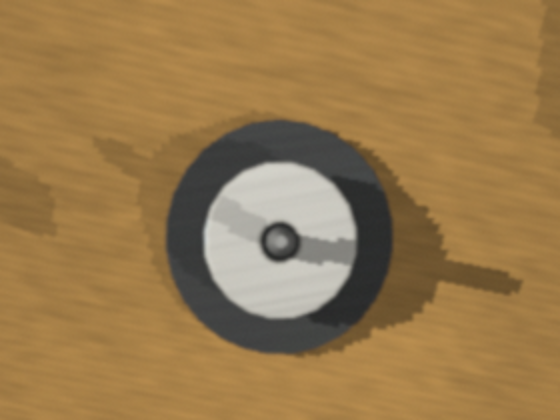

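The flange lies centred on the post: disc at full-image (280,120), post tip at (280,120), foot centre at (279.5,118.5).

Next is the clamp. The jig is at about (565,14) with yaw 0.27 and the handle at about (482,32). I need a turn of about +1.59 rad.

```bash
python3 - <<'E'
from h import *
c=cal("wrist")
print("stand foot",ray("wrist",(279.5,118.5),10,c),"tip",ray("wrist",(280,120),82,c),"flange",ray("wrist",(280,120),34,c), arm.state()["q"])
E
python3 -m creep '{"gripper":[0,0,0,0,0,0,0,0,0,0],"slide":[[0,45,0],[0,45,0],[0,45,0],[0,45,0],[-15,45,0],[-15,45,0],[-50,30,0],[-20,10,0],[0,0,0],[0,0,0]],"dr":[[0,0,0.17],[0,0,0.17],[0,0,0.17],[0,0,0.17],[0,0,0.17],[0,0,0.17],[0,0,0.17],[0,0,0.17],[0,0,0.17],[0,0,0.06]]}' 20
```

```text
stand foot [ 628.84139566 -272.15869813   10.        ] tip [ 627.50874059 -272.11856124   82.        ] flange [ 627.67687229 -272.61374282   34.        ] [-6.62029084e-01  3.43477570e-01  1.48829458e+00  2.23875595e-04
  1.30930651e+00  6.64477097e-01]
time: 9.15
position: [463.3, 25.0, 348.9]
tool_rot: [1.903, 2.499, 0.001]
force: [-1.1, 0.0, -0.5]
finger_gap: 91.8
finger_force: 0.0
```

Run:
```python
from h import *
c=cal("wrist"); s=arm.state(); print(s["position"]); im=snap("wrist","w7.png")
for l,z in(("clamp_handle",53),("jig",0),("felt_wheel",12)):
  for r in finder.spot_point("wrist",l)[:2]: print(l,r["p"],r["centre"],ray("wrist",r["centre"],z,c))
```

```text
[463.33668215  25.00647372 348.94088324]
clamp_handle 0.65 [304.1, 205.9] [484.14376746  33.38764419  53.        ]
jig 0.97 [380.2, 234.5] [567.30670141  15.23978724   0.        ]
felt_wheel 0.72 [351.4, 238.5] [539.19891742   7.53936991  12.        ]
```

View pics/w7.png

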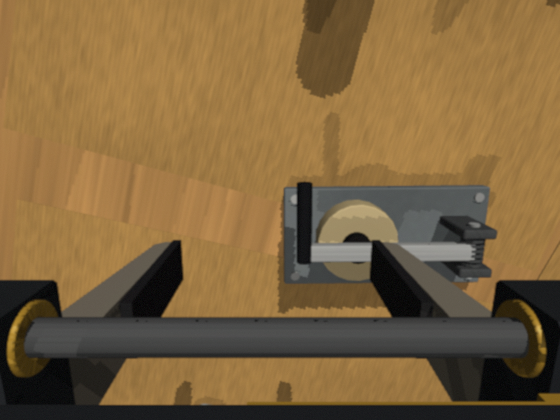

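The handle bar is at column 305, rows 182–263. The grip point is at about (305,203), so (485,34), and the yaw matches. I'll go down with the fingers part closed.

```bash
python3 - <<'E'
from h import *
c=cal("wrist"); print(ray("wrist",(305,202),53,c),ray("wrist",(305,253),53,c),ray("wrist",(480,253),47,c))
E
python3 -m creep '{"gripper":[0.5,0.5,0.5,0.5,0.5,0.5],"slide":[[22,10,-20],[0,0,-40],[0,0,-40],[0,0,-20],[0,0,0],[0,0,0]],"dr":[[0,0,0],[0,0,0],[0,0,0],[0,0,0],[0,0,0],[0,0,0]]}' 25
```

```text
[483.78937071  35.96351959  53.        ] [495.25224832  -3.55264866  53.        ] [632.40798054  31.14893355  47.        ]
time: 10.1
position: [485.6, 34.2, 229.7]
tool_rot: [1.908, 2.494, 0.001]
force: [-0.9, -0.7, 0.7]
finger_gap: 45.7
finger_force: 0.0
```

```bash
python3 -m creep '{"gripper":[1,1,1,1,1,1],"slide":[[0,0,0],[0,0,0],[0,0,0],[0,0,0],[2.3,0.6,20.1],[5.2,1.4,19.5]],"dr":[[0,0,0],[0,0,0],[0,0,0],[0,0,0],[0,0,0],[0,0,0]]}' 25
```

```text
time: 10.85
position: [491.0, 36.0, 267.4]
tool_rot: [-1.905, -2.493, 0.007]
force: [-1.1, -2.6, -2.1]
finger_gap: 10.9
finger_force: 25.0
```

Holding the bar (gap 11 mm, force 25 N). I'll carry on along the arc.

```bash
python3 -m creep '{"gripper":[1,1,1,1,1,1,1,1,1,1],"slide":[[7.9,2.1,18.5],[10.6,2.8,17.1],[12.8,3.4,15.2],[15,4,13.1],[16.6,4.4,10.6],[18.1,4.8,7.9],[18.9,5,5],[19.4,5.2,2.1],[19.6,5.2,-1],[0,0,0]],"dr":[[0,0,0],[0,0,0],[0,0,0],[0,0,0],[0,0,0],[0,0,0],[0,0,0],[0,0,0],[0,0,0],[0,0,0]]}' 25
```

```text
time: 12.1
position: [631.8, 74.7, 356.8]
tool_rot: [-1.906, -2.494, -0.003]
force: [-1.5, 4.8, 3.0]
finger_gap: 11.4
finger_force: 25.0
```

```bash
python3 -m creep '{"gripper":[1,1,1,0.6,0.6,0.6,0.6],"slide":[[19,5,-4],[8,2,-3],[0,0,0],[0,0,0],[0,0,0],[0,0,0],[0,0,50]],"dr":[[0,0,0],[0,0,0],[0,0,0],[0,0,0],[0,0,0],[0,0,0],[0,0,0]]}' 25
python3 - <<'E'
from h import *
im=snap("scene"); cv2.imwrite("pics/s8.png",cv2.resize(im[170:300,180:340,::-1],(640,520),interpolation=cv2.INTER_CUBIC))
im=snap("top")
E
```

```text
time: 12.98
position: [657.1, 79.9, 395.1]
tool_rot: [-1.904, -2.488, 0.009]
force: [0.0, -0.2, 0.5]
finger_gap: 36.6
finger_force: 0.0
```

View pics/s8.png

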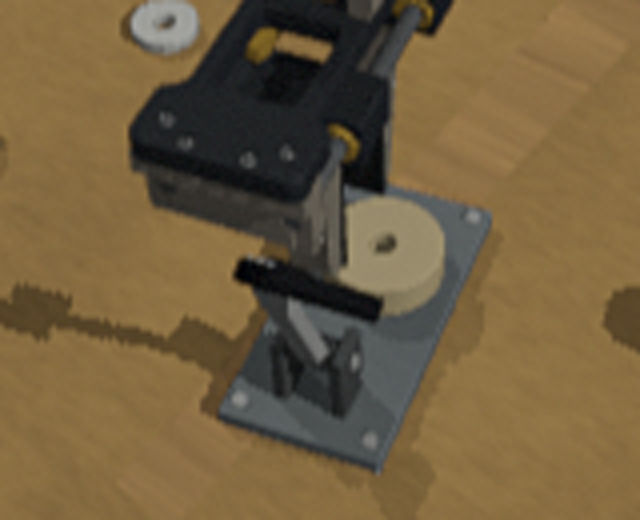

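The clamp arm stands open, leaning back on its stop at (310,300) in the crop. The wheel is still in place at (390,245). Next I'll turn back by 1.59 rad and go over the wheel.

```bash
python3 -m creep '{"gripper":[0.6,0.6,0,0,0,0,0,0,0,0],"slide":[[0,0,20],[-40,-24,0],[-40,-24,0],[-42,-25,0],[0,0,0],[0,0,-20],[0,0,-30],[0,0,-20],[0,0,0],[0,0,0]],"dr":[[0,0,0],[0,0,-0.175],[0,0,-0.175],[0,0,-0.175],[0,0,-0.175],[0,0,-0.175],[0,0,-0.175],[0,0,-0.175],[0,0,-0.175],[0,0,-0.175]]}' 25
python3 - <<'E'
from h import *
c=cal("wrist"); s=arm.state(); print(s["position"],s["tool_rot"]); im=snap("wrist","w9.png")
for l,z in(("felt_wheel",12),("jig",0)):
  for r in finder.spot_point("wrist",l)[:2]: print(l,r["p"],r["centre"],ray("wrist",r["centre"],z,c))
for r in finder.silhouettes("wrist","felt_wheel")[:1]:
  x,y,w,h=r["rect"]; print(r["rect"],ray("wrist",(x+w/2,y+h/2),34,c), ray("wrist",(x,y+h/2),34,c)-ray("wrist",(x+w,y+h/2),34,c))
snap("top")
for r in finder.silhouettes("top","clamp_handle")[:1]: print(r["p"],r["rect"])
E
```

```text
time: 14.32
position: [536.1, 7.1, 349.4]
tool_rot: [-3.116, -0.399, 0.002]
force: [-0.4, -1.1, 0.8]
finger_gap: 91.3
finger_force: 0.0
[536.05416999   7.13980078 349.35592764] [-3.11564788e+00 -3.99261366e-01  2.45953436e-03]
felt_wheel 0.72 [272.8, 193.0] [539.49250816  11.47666059  12.        ]
jig 0.78 [278.0, 160.4] [566.79128027  13.8730618    0.        ]
[230.4, 154.8, 88.8, 86.2] [540.19866643   9.77500818  34.        ] [-18.18302239  69.89000282   0.        ]
0.66 [238.2, 138.7, 34.6, 23.2]
```

View pics/w9.png

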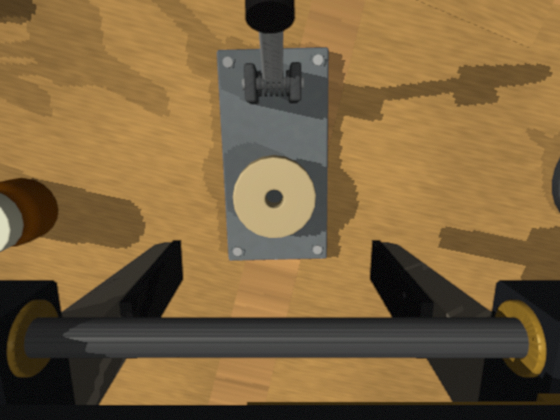

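The wheel's top face is centred at (274.5,198), so about (539,9). The jar at (20,215) is well clear of the left finger. The clamp stays open. I'll go down and grip.

```bash
python3 -m creep '{"gripper":[0,0,0,0,0.5,0.5,0.5,0.5],"slide":[[2,2,-50],[0,0,-50],[0,0,-35],[0,0,-8.5],[0,0,0],[0,0,0],[0,0,0],[0,0,0]],"dr":[[0,0,0],[0,0,0],[0,0,0],[0,0,0],[0,0,0],[0,0,0],[0,0,0],[0,0,0]]}' 20
```

```text
time: 15.62
position: [539.3, 9.0, 208.1]
tool_rot: [3.114, 0.408, 0.005]
force: [-0.1, 0.5, 5.7]
finger_gap: 68.7
finger_force: 20.0
```

```bash
python3 -m creep '{"gripper":[0.5,0.5,0.5,0.5,0.5,0.5,0.5,0.5],"slide":[[0,0,40],[0,0,50],[0,0,20],[4,-59,0],[5,-59,0],[5,-59,0],[5,-59,0],[5,-59,0]],"dr":[[0,0,0],[0,0,0],[0,0,0],[0,0,0],[0,0,0],[0,0,0],[0,0,0],[0,0,0]]}' 20
python3 -m creep '{"gripper":[0.5,0.5],"slide":[[0,0,0],[0,0,0]],"dr":[[0,0,0],[0,0,0]]}' 20
python3 - <<'E'
from h import *
c=cal("wrist"); s=arm.state(); print(s["position"],s["tool_rot"]); im=snap("wrist")
cv2.imwrite("pics/w10.png",im[20:340,130:430,::-1])
E
```

```text
time: 16.62
position: [562.1, -287.7, 316.6]
tool_rot: [3.115, 0.408, 0.001]
force: [0.9, -0.8, -0.4]
finger_gap: 68.2
finger_force: 20.0
time: 16.88
position: [562.1, -285.3, 316.1]
tool_rot: [-3.114, -0.408, 0.001]
force: [-0.5, 0.8, -0.7]
finger_gap: 68.3
finger_force: 20.0
[ 562.13596029 -285.3310998   316.10100159] [-3.11399933e+00 -4.08091502e-01  5.60102793e-04]
```

View pics/w10.png

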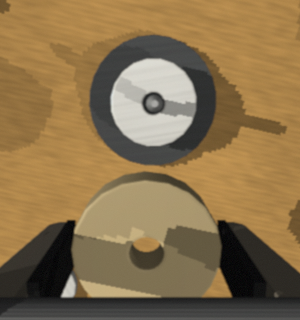

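The post tip is at full-image (283,123). The held wheel's bore rim is at about (277,272).

Run:
```python
from h import *
c=cal("wrist"); P=np.array(arm.state()["position"]);print(P)
w=ray("wrist",(276.7,272),144,c);t=ray("wrist",(283,123),82,c);f=ray("wrist",(283,121.5),34,c)
print("wheel",w,w-P,"tip",t,"flange",f,"delta",(t+f)/2-w)
```

```text
[ 562.26213744 -284.68331162  316.14263892]
wheel [ 563.79083886 -284.057236    144.        ] [   1.52870143    0.62607563 -172.14263892] tip [ 625.92043477 -271.14566356   82.        ] flange [ 626.75789958 -271.78715369   34.        ] delta [ 62.54832831  12.59082737 -86.        ]
```

```bash
python3 -m creep '{"gripper":[0.5,0.5,0.5,0.5,0.5],"slide":[[40,8,0],[22.5,4.5,0],[0,0,-34],[0,0,0],[0,0,0]],"dr":[[0,0,0],[0,0,0],[0,0,0],[0,0,0],[0,0,0]]}' 20
python3 - <<'E'
from h import *
c=cal("wrist"); s=arm.state(); print(s["position"],s["force"]); im=snap("wrist")
cv2.imwrite("pics/w11.png",cv2.resize(im[220:320,220:330,::-1],(440,400),interpolation=cv2.INTER_CUBIC))
E
```

```text
time: 17.55
position: [624.9, -272.5, 283.2]
tool_rot: [3.115, 0.41, 0.001]
force: [0.4, 0.2, -0.2]
finger_gap: 68.4
finger_force: 20.0
[ 624.9224177  -272.48854628  283.22615042] [ 0.3856416   0.19998831 -0.17020423]
```

View pics/w11.png

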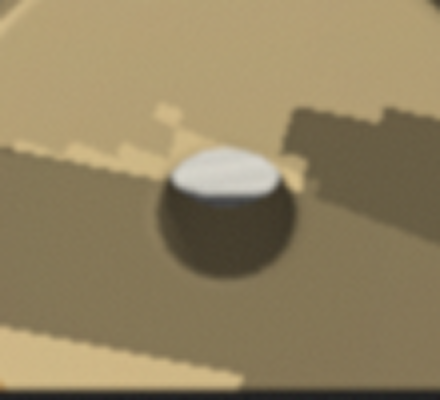

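Through the bore (centre at full-image (277,273)) I can see the white flange's near edge at (276,269). I'll check that geometry.

Run:
```python
from h import *
c=cal("wrist"); P=np.array(arm.state()["position"]); R=c[3]; u=np.array([.967,.254,0])
e=ray("wrist",(276,268.7),34,c); b=ray("wrist",(276.7,273),110.3,c)
print(P,"edge+30",e+30*u,"bore",b, "diff", e+30*u-b)
```

```text
[ 625.06432225 -272.92585081  283.91406606] edge+30 [ 626.21214959 -272.77388185   34.        ] bore [ 625.89129493 -272.93761857  110.3       ] diff [  0.32085466   0.16373672 -76.3       ]
```

```bash
python3 -m creep '{"gripper":[0.5,0.5,0.5,0.5,0.5,0.5],"slide":[[0,0,-10],[0,0,-18],[0,0,-18],[0,0,-6],[0,0,0],[0,0,0]],"dr":[[0,0,0],[0,0,0],[0,0,0],[0,0,0],[0,0,0],[0,0,0]]}' 20
```

```text
time: 18.35
position: [624.7, -273.2, 230.1]
tool_rot: [-3.114, -0.408, 0.001]
force: [-3.1, 1.9, 4.2]
finger_gap: 68.2
finger_force: 20.0
```

```bash
python3 -m creep '{"gripper":[0,0,0,0,0,0,0,0,0,0],"slide":[[0,0,0],[0,0,0],[0,0,0],[0,0,60],[0,0,50],[0,0,10],[-60,13,0],[-60,14,0],[-60,14,0],[0,0,0]],"dr":[[0,0,0],[0,0,0],[0,0,0],[0,0,0],[0,0,0],[0,0,0],[0,0,0],[0,0,0],[0,0,0],[0,0,0]]}' 20
python3 - <<'E'
from h import *
c=cal("wrist"); s=arm.state(); print(s["position"],s["force"]); im=snap("wrist")
for n in ("wrist","top"):
  if n=="top": im=snap("top");c=None
  for l,z in(("flange_small",0),("felt_wheel",34),("stand",0)):
    for r in finder.spot_point(n,l)[:1]: print(n,l,r["p"],r["centre"],ray(n,r["centre"],z,c))
    for r in finder.silhouettes(n,l)[:1]:
      x,y,w,h=r["rect"]; print(n,l,r["p"],r["rect"],ray(n,(x+w/2,y+h/2),{"flange_small":10,"felt_wheel":56,"stand":10}[l],c))
E
```

```text
time: 19.6
position: [440.8, -230.0, 346.6]
tool_rot: [-3.109, -0.406, 0.009]
force: [0.6, -0.4, 0.6]
finger_gap: 92.1
finger_force: 0.0
[ 440.78259592 -229.96636353  346.63880165] [ 0.61181682 -0.4380172   0.57789463]
wrist flange_small 0.8 [282.0, 178.4] [ 455.71148735 -228.83130685    0.        ]
wrist flange_small 0.55 [256.9, 153.8, 50.0, 52.6] [ 455.77193976 -228.63068165   10.        ]
wrist felt_wheel 0.62 [368.8, 0.5, 81.8, 25.8] [ 592.38492348 -279.11933077   56.        ]
wrist stand 0.56 [333.0, 0.0, 121.7, 51.3] [ 595.89568016 -281.47722644   10.        ]
top flange_small 0.61 [384.8, 242.4] [ 444.23548072 -229.12450015    0.        ]
top felt_wheel 0.62 [392.3, 153.0, 28.0, 27.4] [ 621.23956625 -276.0555201    56.        ]
top stand 0.7 [400.5, 168.2] [ 625.09005565 -274.40040059    0.        ]
top stand 0.81 [379.4, 147.7, 40.1, 41.3] [ 623.55239197 -269.69527343   10.        ]
```

```bash
python3 -m creep '{"gripper":[0,0,0],"slide":[[10,3,0],[0,0,0],[0,0,0]],"dr":[[0,0,0],[0,0,0],[0,0,0]]}' 20
cat >> h.py <<'E'
def white(im,box,lo=120,smax=45):
    x0,y0,x1,y1=box; h=cv2.cvtColor(im,cv2.COLOR_RGB2HSV)[y0:y1,x0:x1]
    m=((h[...,1]<smax)&(h[...,2]>lo)).astype(np.uint8)
    m=cv2.morphologyEx(m,cv2.MORPH_CLOSE,np.ones((5,5)))
    n,l,st,ct=cv2.connectedComponentsWithStats(m); i=1+st[1:,4].argmax()
    k=cv2.findContours((l==i).astype(np.uint8),0,1)[0]; k=max(k,key=cv2.contourArea)
    (cx,cy),ax,_=cv2.fitEllipse(cv2.convexHull(k)); return (cx+x0,cy+y0),ax,st[i]
E
python3 - <<'E'
from h import *
c=cal("wrist"); s=arm.state(); print(s["position"]); im=snap("wrist")
p,ax,st=white(im,(220,120,340,250)); print(p,ax,st,ray("wrist",p,10,c))
for r in finder.spot_point("wrist","flange_small")[:1]: print(r["centre"],ray("wrist",r["centre"],0,c))
E
```

```text
time: 20.68
position: [454.9, -229.2, 350.2]
tool_rot: [-3.115, -0.409, 0.0]
force: [-0.6, 0.5, -0.1]
finger_gap: 92.1
finger_force: 0.0
[ 454.92426003 -229.18639078  350.24482465]
(275.80101776123047, 194.69857788085938) (47.41084671020508, 49.09706497192383) [  32   51   49   48 1634] [ 457.50883464 -227.98031529   10.        ]
[275.2, 195.3] [ 454.90414425 -228.10486836    0.        ]
```

```bash
python3 -m creep '{"gripper":[0,0,0,0,0.7,0.7,0.7,0.7,0.7],"slide":[[1.5,1.3,-50],[0,0,-50],[0,0,-45],[0,0,-12],[0,0,0],[0,0,0],[0,0,0],[0,0,0],[0,0,0]],"dr":[[0,0,0],[0,0,0],[0,0,0],[0,0,0],[0,0,0],[0,0,0],[0,0,0],[0,0,0],[0,0,0]]}' 20
```

```text
time: 21.9
position: [456.4, -228.1, 193.6]
tool_rot: [3.114, 0.409, 0.001]
force: [-0.4, -0.0, 0.8]
finger_gap: 44.1
finger_force: 1.8
```

```bash
python3 -m creep '{"gripper":[0.7,0.7,0.7,0.7,0.7,0.7,0.7,0.7],"slide":[[0,0,40],[0,0,60],[0,0,26],[36,-19,0],[35,-19,0],[35,-19,0],[0,0,0],[0,0,0]],"dr":[[0,0,0],[0,0,0],[0,0,0],[0,0,0],[0,0,0],[0,0,0],[0,0,0],[0,0,0]]}' 20
python3 - <<'E'
from h import *
c=cal("wrist"); s=arm.state(); P=np.array(s["position"]);print(P); im=snap("wrist"); cv2.imwrite("pics/n1.png",im[:,:,::-1])
p,ax,st=white(im,(225,180,335,315)); f=ray("wrist",p,P[2]-193.3+10,c); print("held",p,ax,st,f,f-P)
for l,z in(("stand",0),("felt_wheel",34),("flange_small",P[2]-193.3)):
    for r in finder.spot_point("wrist",l)[:2]: print(l,r["p"],r["centre"],ray("wrist",r["centre"],z,c))
for r in finder.silhouettes("wrist","felt_wheel")[:1]:
    k=max(cv2.findContours(r["region"].astype(np.uint8),0,1)[0],key=cv2.contourArea);e=cv2.fitEllipse(cv2.convexHull(k));print(e,ray("wrist",e[0],56,c))
E
```

```text
time: 22.9
position: [561.7, -284.6, 318.8]
tool_rot: [-3.114, -0.409, 0.002]
force: [0.9, 0.8, -0.7]
finger_gap: 42.8
finger_force: 20.0
[ 561.72991174 -284.55725702  318.76668078]
held (275.6037178039551, 262.5697250366211) (85.70357513427734, 89.65017700195312) [   7   40   89   86 4634] [ 562.95680695 -283.46584716  135.46668078] [   1.22689521    1.09140986 -183.3       ]
stand 0.67 [283.2, 119.6] [ 627.43394452 -272.13126394    0.        ]
stand 0.59 [282.9, 120.9] [ 626.41887249 -272.16335049    0.        ]
felt_wheel 0.81 [283.3, 125.4] [ 623.50155179 -272.6496488    34.        ]
flange_small 0.69 [276.4, 256.8] [ 562.14442741 -284.06738519  125.46668078]
((284.8432922363281, 123.13845825195312), (105.10163116455078, 108.45870208740234), 6.523344993591309) [ 625.3165797  -272.76785909   56.        ]
```

```bash
python3 -m creep '{"gripper":[0.7,0.7,0.7,0.7,0.7,0.7,0.7],"slide":[[40,7,0],[22.5,4.5,0],[0,0,-35],[0,0,0],[0,0,-9],[0,0,-12],[0,0,0]],"dr":[[0,0,0],[0,0,0],[0,0,0],[0,0,0],[0,0,0],[0,0,0],[0,0,0]]}' 20
```

```text
time: 24.02
position: [624.3, -273.4, 262.3]
tool_rot: [-3.114, -0.408, 0.002]
force: [-0.5, -0.4, -0.1]
finger_gap: 42.3
finger_force: 20.0
```

```bash
python3 -m creep '{"gripper":[0.7,0.7,0.7],"slide":[[0,0,-8],[0,0,-4.5],[0,0,0]],"dr":[[0,0,0],[0,0,0],[0,0,0]]}' 20
```

```text
time: 24.4
position: [624.7, -273.4, 250.3]
tool_rot: [-3.114, -0.408, 0.001]
force: [-0.6, 0.4, -0.6]
finger_gap: 42.7
finger_force: 20.0
```

```bash
python3 -m creep '{"gripper":[0.7,0,0,0,0,0,0,0,0,0],"slide":[[0,0,0],[0,0,0],[0,0,0],[0,0,0],[0,0,60],[0,0,40],[-31,6,5],[-31,-18,0],[0,0,0],[0,0,0]],"dr":[[0,0,0],[0,0,0],[0,0,0],[0,0,0],[0,0,0],[0,0,0],[0,0,0],[0,0,0],[0,0,0],[0,0,0]]}' 20
python3 - <<'E'
from h import *
c=cal("wrist"); s=arm.state(); P=np.array(s["position"]);print(P); im=snap("wrist"); cv2.imwrite("pics/n2.png",im[:,:,::-1])
p,ax,st=white(im,(220,50,340,220)); print("small",p,ax,st,ray("wrist",p,66,c))
for l,z in(("felt_wheel",34),("flange_small",56),("stand",0)):
    for r in finder.spot_point("wrist",l)[:1]: print(l,r["p"],r["centre"],ray("wrist",r["centre"],z,c))
E
```

```text
time: 25.65
position: [563.1, -285.4, 355.9]
tool_rot: [-3.115, -0.408, -0.001]
force: [-0.1, -0.1, -0.3]
finger_gap: 91.7
finger_force: 0.0
[ 563.11826658 -285.42439491  355.90557795]
small (282.3573188781738, 125.08769226074219) (61.07743835449219, 62.01728439331055) [  32   44   62   63 2686] [ 625.46237252 -273.16249443   66.        ]
felt_wheel 0.9 [279.2, 128.4] [ 622.10528216 -272.02474095   34.        ]
flange_small 0.7 [282.0, 125.7] [ 624.8980568  -273.21639907   56.        ]
```

```bash
python3 -m creep '{"gripper":[0,0,0,0,0,0.4,0.4,0.4,0.4,0.4],"slide":[[0,0,50],[0,60,0],[0,60,0],[0,60,0],[0,60,0],[10,60,0],[10,60,0],[20,60,0],[20,60,0],[0,60,0]],"dr":[[0,0,0],[0,0,0],[0,0,0],[0,0,0],[0,0,0],[0,0,0],[0,0,0],[0,0,0],[0,0,0],[0,0,0]]}' 20
```

```text
time: 27.1
position: [623.0, 255.5, 405.4]
tool_rot: [3.115, 0.409, 0.001]
force: [0.8, -1.1, 0.7]
finger_gap: 55.4
finger_force: 0.0
```

```bash
python3 -m creep '{"gripper":[0.4,0.4,0.4,0.4],"slide":[[10,25,-20],[0,0,-30],[0,0,0],[0,0,0]],"dr":[[0,0,0],[0,0,0],[0,0,0],[0,0,0]]}' 20
python3 - <<'E'
from h import *
c=cal("wrist"); s=arm.state(); P=np.array(s["position"]);print(P,s["finger_gap"]); im=snap("wrist"); cv2.imwrite("pics/n3.png",im[:,:,::-1])
for r in finder.spot_point("wrist","hub_cap"): print(r["p"],r["centre"],ray("wrist",r["centre"],0,c))
for r in finder.silhouettes("wrist","hub_cap"):
    x,y,w,h=r["rect"]; print(r["p"],r["rect"],ray("wrist",(x+w/2,y+h/2),16,c))
E
```

```text
time: 27.6
position: [632.6, 278.1, 356.9]
tool_rot: [-3.115, -0.408, -0.002]
force: [0.0, 0.4, 0.3]
finger_gap: 55.4
finger_force: 0.0
[632.63312578 278.06951312 356.91190939] 55.3501403144431
0.74 [192.0, 195.5] [611.80410788 353.37610912   0.        ]
0.72 [273.4, 190.1] [636.11265419 281.8072997    0.        ]
0.63 [205.8, 123.3] [678.76331849 354.97462456   0.        ]
0.58 [177.1, 266.4] [539.34518124 352.91932216   0.        ]
0.92 [183.6, 107.0, 40.8, 39.2] [676.58087959 353.04035403  16.        ]
0.81 [154.1, 250.5, 25.4, 29.0] [545.73855875 359.66109776  16.        ]
0.58 [256.1, 176.2, 38.5, 40.4] [633.9829365  279.35203283  16.        ]
0.56 [171.8, 179.5, 38.1, 40.4] [611.87383632 350.83383174  16.        ]
```

```bash
python3 -m creep '{"gripper":[0.4,0.4,0.4,0.4,0.9,0.9,0.9,0.9],"slide":[[1.5,0.6,-50],[0,0,-50],[0,0,-48],[0,0,-13],[0,0,0],[0,0,0],[0,0,0],[0,0,0]],"dr":[[0,0,0],[0,0,0],[0,0,0],[0,0,0],[0,0,0],[0,0,0],[0,0,0],[0,0,0]]}' 20
```

```text
time: 28.75
position: [635.0, 279.1, 197.8]
tool_rot: [-3.114, -0.408, -0.008]
force: [-0.1, 0.1, 7.4]
finger_gap: 29.2
finger_force: 20.0
```

```bash
python3 -m creep '{"gripper":[0.9,0.9,0.9,0.9,0.9,0.9,0.9,0.9,0.9,0.9],"slide":[[0,0,50],[0,0,60],[0,0,60],[0,0,40],[0,-60,0],[0,-60,0],[0,-60,0],[0,-60,0],[0,-60,0],[0,-60,0]],"dr":[[0,0,0],[0,0,0],[0,0,0],[0,0,0],[0,0,0],[0,0,0],[0,0,0],[0,0,0],[0,0,0],[0,0,0]]}' 20
```

```text
time: 30.0
position: [633.4, -83.2, 405.5]
tool_rot: [3.114, 0.409, 0.001]
force: [1.2, 0.4, -0.1]
finger_gap: 29.5
finger_force: 20.0
```

```bash
python3 -m creep '{"gripper":[0.9,0.9,0.9,0.9,0.9,0.9,0.9],"slide":[[-20,-55,0],[-20,-55,0],[-20,-55,0],[-11.5,-40.6,0],[0,0,-50],[0,0,-30],[0,0,0]],"dr":[[0,0,0],[0,0,0],[0,0,0],[0,0,0],[0,0,0],[0,0,0],[0,0,0]]}' 20
python3 - <<'E'
from h import *
c=cal("wrist"); s=arm.state(); P=np.array(s["position"]);print(P,s["finger_gap"]); im=snap("wrist"); cv2.imwrite("pics/n4.png",im[:,:,::-1])
zb=P[2]-194.8
p,ax,st=white(im,(220,50,340,200)); print("small",p,ax,st,ray("wrist",p,66,c))
for l,z in(("hub_cap",zb),("flange_small",56),("felt_wheel",34),("stand",0)):
    for r in finder.spot_point("wrist",l)[:1]: X=ray("wrist",r["centre"],z,c);print(l,r["p"],r["centre"],X,X-P)
for r in finder.silhouettes("wrist","hub_cap")[:2]:
    x,y,w,h=r["rect"]; X=ray("wrist",(x+w/2,y+h/2),zb+16,c); print(r["p"],r["rect"],X,X-P)
cv2.imwrite("pics/n4c.png",np.hstack([cv2.resize(im[60:330,200:360,::-1],(320,540)),cv2.resize(cv2.imread("pics/n2.png")[60:330,200:360],(320,540))]))
E
```

```text
time: 30.88
position: [561.3, -286.4, 322.2]
tool_rot: [-3.111, -0.408, 0.007]
force: [-0.5, 0.2, -0.5]
finger_gap: 29.5
finger_force: 20.0
[ 561.34003619 -286.38482999  322.16718436] 29.51187664675543
small (284.496337890625, 120.73175811767578) (69.91869354248047, 71.259765625) [  30   35   70   72 3597] [ 625.46326053 -273.20546462   66.        ]
hub_cap 0.89 [275.2, 258.5] [ 559.52812458 -285.18557494  127.36718436] [  -1.81191161    1.19925504 -194.8       ]
flange_small 0.7 [285.4, 118.5] [ 626.95791667 -273.58582899   56.        ] [  65.61788048   12.79900099 -266.16718436]
felt_wheel 0.95 [281.9, 123.5] [ 623.15630563 -272.52831524   34.        ] [  61.81626945   13.85651475 -288.16718436]
stand 0.82 [282.9, 118.9] [ 626.47762799 -272.83567045    0.        ] [  65.13759181   13.54915953 -322.16718436]
0.7 [243.5, 231.9, 66.8, 79.3] [ 559.61780621 -286.07884465  143.36718436] [  -1.72222997    0.30598534 -178.8       ]
```

View pics/n4c.png

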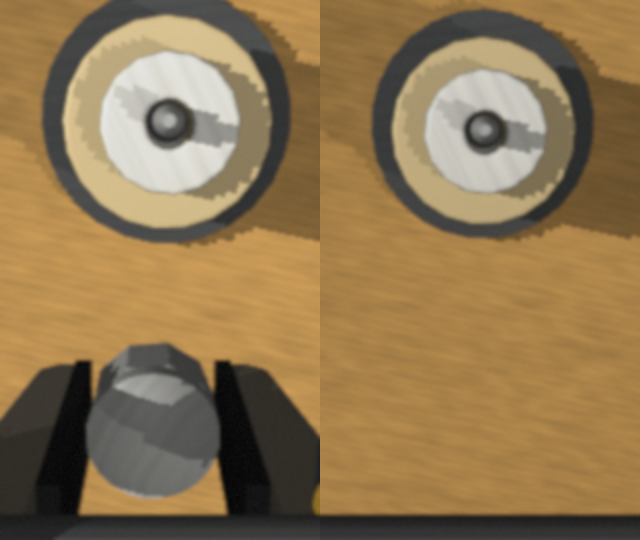

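The stack is concentric: post tip at full-image (284,121), with flange and wheel centred on it. The held cap's dome disc is centred at (276.5,277).

Run:
```python
from h import *
c=cal("wrist"); P=np.array(arm.state()["position"]);print(P,c[0])
zb=P[2]-194.8
d=c[0]*30/66.5; print("depth",d)
for z in(20,23,26): X=ray("wrist",(276.5,277),zb+z,c); print(z,(c[3]@X+c[4])[2],X,X-P)
print("bottom front edge",ray("wrist",(276.3,232.3),zb,c)-P)
t=ray("wrist",(284.3,120.8),82,c);print("tip",t,t-P)
```

```text
[ 562.87379865 -287.12268995  326.94986461] 370.58885136503204
depth 167.182940465428
20 166.50079121104307 [ 561.52938313 -287.87975209  152.14986461] [  -1.34441552   -0.75706215 -174.8       ]
23 163.27501937099225 [ 562.80167939 -287.52687801  155.14986461] [-7.21192615e-02 -4.04188063e-01 -1.71800000e+02]
26 160.04924753094144 [ 564.07397564 -287.17400393  158.14986461] [ 1.20017700e+00 -5.13139793e-02 -1.68800000e+02]
bottom front edge [  13.01190941    3.09119892 -194.8       ]
tip [ 628.73455533 -275.00484115   82.        ] [  65.86075668   12.1178488  -244.94986461]
```

```bash
python3 -m creep '{"gripper":[0.9,0.9,0.9,0.9,0.9,0.9,0.9,0.9],"slide":[[33,6.5,0],[33,6.5,0],[0,0,-30],[0,0,-12],[0,0,0],[0,0,-6],[0,0,-6],[0,0,0]],"dr":[[0,0,0],[0,0,0],[0,0,0],[0,0,0],[0,0,0],[0,0,0],[0,0,0],[0,0,0]]}' 20
```

```text
time: 32.17
position: [628.1, -273.9, 270.4]
tool_rot: [-3.114, -0.408, 0.001]
force: [0.4, -0.4, -0.6]
finger_gap: 29.6
finger_force: 20.0
```

```bash
python3 -m creep '{"gripper":[0.9,0.9,0.9,0.9],"slide":[[0,0,-4],[0,0,-4],[0,0,-0.5],[0,0,0]],"dr":[[0,0,0],[0,0,0],[0,0,0],[0,0,0]]}' 20
```

```text
time: 32.67
position: [628.6, -274.1, 263.8]
tool_rot: [3.114, 0.409, 0.001]
force: [-2.6, 1.4, 5.5]
finger_gap: 29.6
finger_force: 20.0
```

```bash
python3 -m creep '{"gripper":[0.4,0.4,0.4,0.4,0.4,0.4,0.4,0.4,0.4],"slide":[[0,0,0],[0,0,0],[0,0,0],[0,0,0],[0,0,30],[0,0,50],[-31,0,20],[-35,-15,0],[0,0,0]],"dr":[[0,0,0],[0,0,0],[0,0,0],[0,0,0],[0,0,0],[0,0,0],[0,0,0],[0,0,0],[0,0,0]]}' 20
python3 - <<'E'
from h import *
c=cal("wrist"); s=arm.state(); P=np.array(s["position"]);print(P,s["finger_gap"],s["force"]); im=snap("wrist"); cv2.imwrite("pics/n5.png",im[:,:,::-1])
for l,z in(("hub_cap",66),("flange_small",56),("felt_wheel",34),("flange_large",24),("stand",0)):
    for r in finder.spot_point("wrist",l)[:1]: print(l,r["p"],r["centre"],ray("wrist",r["centre"],z,c))
for r in finder.silhouettes("wrist","hub_cap")[:2]: print(r["p"],r["rect"])
sc=snap("scene")
for l in ("clamp_handle","hub_cap","stand"):
    for r in finder.find_in("scene",l)[:5]: print(l,r["p"],r["rect"])
a=cv2.resize(im[40:240,180:380,::-1],(400,400)); b=cv2.resize(sc[140:300,110:310,::-1],(500,400)); cv2.imwrite("pics/n5c.png",np.hstack([a,b])[:,:800])
E
```

```text
time: 33.8
position: [560.9, -289.7, 362.6]
tool_rot: [3.115, 0.405, -0.0]
force: [-0.0, 0.1, -0.1]
finger_gap: 55.0
finger_force: 0.0
[ 560.91241084 -289.69163572  362.56899454] 55.04251786341439 [-0.04297346  0.10003565 -0.08124756]
hub_cap 0.61 [277.8, 118.1] [ 626.9090244  -273.30319098   66.        ]
0.56 [256.0, 93.6, 47.1, 47.4]
clamp_handle 0.96 [238.5, 236.1, 37.5, 30.4]
clamp_handle 0.73 [141.7, 177.5, 18.8, 16.3]
hub_cap 0.84 [381.6, 369.6, 17.0, 24.4]
hub_cap 0.69 [418.9, 309.9, 14.9, 24.8]
hub_cap 0.66 [396.7, 343.1, 22.9, 19.8]
stand 0.81 [135.4, 191.0, 42.7, 31.9]
```

Run:
```python
from h import *
im=snap("scene").astype(int); old=cv2.imread("pics/b.png")[:,:,::-1].astype(int)
S=np.array([625.5,-273.5])
# bias from known foot: project expected extents for cap seated / perched
for zb in(66,82):
    pts=np.array([proj("scene",[S[0]+r*np.cos(a),S[1]+r*np.sin(a),zb+z]) for z,r in((0,15),(20,15),(28,2)) for a in np.linspace(0,6.28,24)]); print(zb,pts.min(0).round(1),pts.max(0).round(1))
print("tip",proj("scene",[*S,82]),"wheel L/R",[proj("scene",[S[0]+34*np.cos(a),S[1]+34*np.sin(a),45]).round(1).tolist() for a in (-.93,2.2)])
g=im[:,:,:].mean(2); sat=im.max(2)-im.min(2)
c=int(proj("scene",[*S,82])[0])
for r in range(168,212,2): print(r," ".join("%d/%d"%(g[r,k],sat[r,k]) for k in range(c-9,c+10,3)))
```

```text
66 [144.7 176.8] [160.2 192.3]
82 [142.9 171.4] [158.7 187.1]
tip [151.90186606 182.53527301] wheel L/R [[141.1, 194.3], [170.2, 194.3]]
168 101/69 99/68 97/67 98/72 101/69 99/71 97/71
170 99/68 99/69 97/70 99/69 100/69 100/71 100/70
172 98/68 99/68 101/70 101/71 99/70 99/69 100/69
174 98/70 98/70 98/72 101/74 101/72 99/71 100/70
176 95/68 98/69 94/56 111/31 105/43 100/75 101/71
178 97/70 100/43 111/3 124/3 130/2 108/56 100/71
180 95/70 104/2 124/3 133/1 136/1 108/16 100/73
182 97/69 114/3 128/2 132/3 140/1 96/1 124/41
184 102/73 102/2 128/0 134/1 124/2 102/2 156/4
186 103/73 58/10 84/2 108/2 114/3 113/2 154/5
188 70/42 88/3 79/2 110/1 105/1 117/2 131/4
190 88/32 113/3 76/0 108/2 110/1 121/4 134/4
192 96/34 134/4 135/5 102/1 119/3 134/4 151/4
194 136/43 79/23 146/4 133/4 141/4 148/4 137/4
196 136/43 132/45 88/13 107/4 126/3 130/9 107/31
198 111/38 134/43 133/45 106/35 106/30 111/40 112/40
200 53/23 116/41 135/44 126/42 113/40 119/42 119/43
202 37/1 61/25 81/30 111/40 113/39 111/39 116/40
204 36/5 58/23 76/29 91/32 99/38 108/38 115/39
206 35/3 45/3 75/25 87/34 99/36 107/39 114/42
208 36/1 32/2 59/2 93/12 109/18 114/14 138/5
210 60/2 48/3 38/2 44/1 87/4 81/2 58/1
```

The cap's silhouette in the scene camera spans rows 176–192. That matches the prediction for a seated cap (177–192). The clamp is open and the gripper is clear, so I'm handing in.

```bash
python3 -c "
from h import *
print(sign_off())"
```

```text
the job is handed in; nothing more can be done
None
```

The large flange, felt wheel, small flange and hub cap are stacked on the post and released. The clamp arm was left open, the cast and jar were not touched, and the job is handed in at about 34 s; no verdict came back.

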